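# Set the day ring on a baby-food pot and hold the pot out level

### The arm

A 6-joint arm with a two-finger parallel gripper is mounted at the origin on the work surface. World frame = base frame: x ahead of the robot, y to its left, z up, the work surface at z = 0. Lengths are in m, angles in rad, forces in N, time in s.
With the tool pointing down it reaches from about 0.3 to 0.875 m from the base axis. Payload 6.4 kg.
Tool frame: the origin (TCP) lies on the centre line of the jaws, within the pads' length; the fingertips stand r.finger_overhang ahead of it and the grasp point (between the pads) is the TCP (r.finger_overhang is the distance from the TCP to the fingertips, in m); z points along the fingers, x is the direction in which the jaws open and shut, and the axes are right-handed (so a half turn about z gives the same grasp; the last joint's range is limited). The gripper opens to 88 mm and grips with 3 to 60 N. Pads are 18 mm wide; open, the fingers measure 123 mm over their backs; the gripper's body (75 mm by 187 mm) begins 45 mm behind the grasp point.
Start: joints at [-1.46, 0.181, 1.607, -0, 1.354, -0.206], TCP at [0.179, -0.546, 0.258] pointing down, gripper open.
Joint ranges: [-2.99, 2.99], [-0.89, 2.07], [0.3, 2.58], [-1.14, 4.28], [0, 2.63], [-3.12, 3.12]. Speed limits (rad/s): [2.57, 2.57, 3.01, 3.14, 3.14, 3.14].

### API

Orientations are given as a 3x3 rotation matrix whose columns are the frame's x, y, z axes.
In Python, from rig import r, eyes, ticket gives the robot as it stands.
- The arm moves only by the tool apply_moves, never from a script. Its argument "commands" is a list of rows, each a list of 7 numbers: the shift along the world's x, y, z in cm, then the turn, a rotation vector about the world's x, y, z in rad, then the opening, from 0 (shut) to 1 (fully open). In form: [[dx, dy, dz, ax, ay, az, hand], ...]. A call has 1 to 8 rows; each row is the pose to reach, as a shift and turn from the pose commanded when the call began; what a row does not reach only later rows make up. A row lasts 1/10 s, in which the tool goes at most 50 mm and 8.59 degrees, less where a joint would pass 70% of its speed; a pose out of reach is approached as far as the arm can. A call with a gripper value outside its range is refused whole. The fingers move at their own pace and stop on an object; "force" is the grip in N (left out, the last holds). Time passes only in rows, so rows that repeat a pose let the fingers close. It gives the time, the measured TCP pose, the force and the opening at its end, in the units of the state.
- r.read_state(): the state, without advancing time (a new reading comes with each control period).
- eyes.get_image(name): name is "scene" or "side" or "wrist"; returns a dict with "img" (384x512x3 uint8, red, green, blue), "vfov" (degrees; the focal length in pixels is half the picture's height over the tangent of half this angle, whatever the lens; pixels are square), "cx", "cy" (the principal point, pixels), "D" ([k1, k2, p1, p2, k3] as OpenCV has them; the pictures are not rectified), "cam_to_world" (4x4, takes a point from camera to world coordinates); the wrist camera has in their place "mount" (4x4, takes a point from camera to tool coordinates, whose origin is the TCP and whose axes are the tool frame's). Camera axes: x right, y down, z forward; pixel columns grow to the right and rows downward; lengths in m; the calibration is good to about 2 mm. A picture is of the moment at which its call begins: read the wrist's pose just before it. There is no depth.
- ticket.finish_job(): hands the job in, once; it reports no verdict.
Trained networks look in the newest picture that a camera, given by its name, has taken for a name from the list of things; names that differ only in an ending like _2 or _b are one class to them, and where a whole thing is asked for, a point or a joint stands for the part that bears it (a point fixed in the world has none). Each returns a list of dicts, best first, with "confidence" (0 to 1); they miss things now and then, are a little off and sometimes report something else, mostly with a low value. They report only what shows in the picture. A call takes as long as a camera call. They do not tell look-alikes from the thing itself.
- eyes.recognise(camera, thing): "box" ([left, top, width, height] in pixels, round what is visible of it).
The state is a dict: "time": time; "q": joint angles; "qd": joint speeds; "joint_efforts": joint torques, N m; "ee_pos": TCP position; "eef_rot": TCP orientation; "wrist_force": force on the tool from outside, world axes, zero at the start; "moment": the same for the moment, N m; "grip_width": finger opening in m.
Only numpy, scipy, OpenCV 4.12 (cv2) and the standard library are available. Lean on these libraries where they do the work, as an engineer would, in place of code of your own. Each camera call takes 0.05 s, during which the arm holds its last target.

### The job

Turn the mint day ring on the lid of the baby-food pot until its coral pointer clicks in at 5, with the pot left sitting in its tray seat, and let go of the ring. Then take the pot by its metal body, not by the ring, lift it about 10 cm clear of the tray and keep it level and still in the air, lid shut, ready for someone to take: finish while holding it. Keep the pot level and the lid shut all the way, and leave everything else where it stands.

Things in the scene. Friction and masses are not known exactly. Their poses are not given: they have to be found in the camera images.
- pot: The pot to work on: rectangular aluminium baby-food pot, the one of two with a MINT ring on its lid. Body 70 mm along its x, 58 mm across its y, 52 mm high; origin at the centre of its underside, z up, x from front clasp to rear hinge. On it a flat hinged lid 70 x 56 x 6 mm, on that the day ring. 0.2 to 0.4 kg in all. It stands loose in a tray seat, 2 mm play each side, which keeps it from turning.
- pot_grip (a point): Point inside the pot's body, on its vertical centre line, 34 mm above its underside; same axes as the pot. The body's two long sides, facing its +y and -y, are flat and plain, 58 mm apart, free from the seat's rim (10 mm above the pot's underside) up to the lid (52 mm): grip the body there.
- ring_center (a point): Centre of the day ring, mid-height, 65.5 mm above the pot's underside and on its centre line. The ring is a ribbed mint plastic cylinder 36 mm in diameter, 15 mm high, standing upright on the lid (58 to 73 mm above the pot's underside). A coral bar on its top points from the axis outward to the chosen number, along the point's own -x.
- number_5 (a point): The numeral 5 on the lid. Seven raised dark numerals 1 to 7, about 7 mm high, lie evenly on the lid around the ring, 23 mm from its axis, rising clockwise seen from above: 1 at the front (the pot's -x, clasp side), 5 at 205.7 degrees clockwise from 1, beside the rear hinge, to its right seen from the robot.
- day_ring (a joint): Turn of the day ring on the lid, rad, growing clockwise seen from above: 0 = pointer at 1, then 0.898 per number, so 5 is at 3.590. End stops 0.25 beyond 1 and beyond 7. A sprung detent clicks it into the nearest number when let go; turning takes about 0.015 N m. It starts at 2, 3 or 4, sometimes a little off the click.
- lid (a joint): Opening of the pot's lid about its rear hinge, rad; 0 = shut. A stiff hinge (about 0.05 N m of friction) without a latch: pulling the ring upward with a newton or two opens the lid, so the ring will not carry the pot.
- tray: Fixed grey plastic carrier tray, 104 mm (x) by 290 mm (y), origin at the centre of its underside, on the worktop. Floor 5 mm thick. Two pot seats at y = +75 and -75 mm; either may hold the mint-ringed pot. Each is a rectangular rim (inside 74 x 62 mm, wall 3 mm), its top 15 mm above the worktop. A seated pot's origin is 5 mm above the tray's.
- pot_white: Bystander: the same kind of pot with a WHITE ring, in the other seat; 73 mm high over its ring; origin at the centre of its underside. Leave it.
- teether: Bystander: coral silicone ring teether, 74 mm across, 14 mm high, lying flat on the robot's side of the tray; origin at its centre, underneath.
- cap: Bystander: mint plastic bottle cap, 42 mm wide, 30 mm high, on the robot's side of the tray; origin under its centre.
- rattle: Bystander: beech block rattle, a 42 mm cube with a short dowel handle along its x ending in a coral bead (87 mm from the cube's centre), lying behind the tray; origin under the cube's centre.
- bowl: Bystander: cream bowl, 110 mm across, 42 mm high, behind the tray; origin under its centre.
- spoon: Bystander: coral weaning spoon, 140 mm long, lying flat on the robot's side of the tray; origin underneath its middle.
- bottle: Bystander: upright baby bottle, 60 mm wide, 150 mm high, mint collar, left (+y) of the tray; origin under its centre.
There are look-alikes about, which are no part of the job. What is shaped like the pot but blue or red is not meant.

How it is judged:
On the way, in this order (a step that is already met when the one before it is completed fails the run):
1. the pointer stands at 5, the ring let go, the pot still in its seat and the lid shut (value of joint day_ring between 3.3904 and 3.7904 rad and contact force between the fingers and day_ring below 0.3 N and z of pot in the frame of tray below 0.012 m and value of joint lid below 0.08 rad and velocity of joint day_ring below 0.3 rad/s), for 0.2 s.
2. the pot is held by its body, level and still, clear of the tray (z of pot in the frame of tray between 0.07 and 0.2 m and angle between pot's own z axis and vertical below 0.1 rad and linear speed of pot below 0.03 m/s and angular speed of pot below 0.15 rad/s and contact force between the fingers and pot above 1 N and contact force between the fingers and day_ring below 0.3 N and contact force between pot and tray below 0.05 N and value of joint lid below 0.08 rad and value of joint day_ring between 3.3904 and 3.7904 rad and contact force between pot and pot_white below 0.05 N and contact force between pot and teether below 0.05 N and contact force between pot and cap below 0.05 N and contact force between pot and rattle below 0.05 N and contact force between pot and bowl below 0.05 N and contact force between pot and spoon below 0.05 N and contact force between pot and bottle below 0.05 N), for 0.5 s.
At the end, for the whole second after the job is handed in: the pot is held still (under 3 cm/s) in the gripper by its body (over 1 N, ring untouched), its underside 7 to 20 cm above the tray's underside, within 0.10 rad of level, lid shut (under 0.08 rad), pointer at 5 (within 0.2 rad), the pot touching neither the tray nor any bystander (all of step 2); the arm keeps its last pose, push and grip.
It fails at once if the pot is tipped more than 0.25 rad (angle between pot's own z axis and vertical above 0.25 rad).
It fails at once if the lid is opened (over 0.2 rad) (value of joint lid above 0.2 rad).
It fails at once if a bystander (white-ringed pot, teether, cap, rattle, bowl, spoon or bottle) is moved more than 15 mm (distance of any of pot_white, teether, cap, rattle, bowl, spoon, bottle from where it was at the start of the episode above 0.015 m).
It also fails if it takes over 58 s, if anything falls off the work surface, if the arm or the gripper's body presses on something with over 40 N, if the wrist force passes 120 N, or if a joint passes its speed limit or range.

## Working session

There is one attempt and no reset: what is moved stays moved. The work goes in short steps, Python scripts to look and compute and a tool call to move; the robot and the scene stay as the last step left them, time stands still between calls to the robot, and variables do not carry over. Pictures are saved under pics/ and viewed, and the job is handed in when it is done.

Besides the shell and the picture viewer there is one more tool, called after "Request:" in YAML: its name, and indented under it one key for each argument. apply_moves: Moves the arm, as the interface text tells. Its arguments: {"type":"object","properties":{"commands":{"type":"array"},"force":{"type":"number"}},"required":["commands"]}

```bash
ls; mkdir -p pics; python3 - <<'E'
from rig import r, eyes, ticket
import cv2
print(r.read_state(), r.finger_overhang)
for n in ["scene","side"]:
    d=eyes.get_image(n); cv2.imwrite(f"pics/{n}0.png",d["img"][:,:,::-1])
    print(n,{k:v for k,v in d.items() if k!="img"})
    for t in ["pot","pot_white","tray","ring_center","number_5"]:
        print(t,[(b["box"],round(b["confidence"],2)) for b in eyes.recognise(n,t)])
E
```

```text
pics
{'time': 0.0, 'q': array([-1.46027652e+00,  1.81512036e-01,  1.60796690e+00, -2.78836264e-05,
        1.35378620e+00, -2.06291815e-01]), 'qd': array([ 0.00012811, -0.00194307, -0.0001153 , -0.00073782,  0.00181937,
        0.0017832 ]), 'joint_efforts': array([ 1.95997469e-03, -4.33868873e+01, -3.41847754e+01,  7.03908876e-02,
        3.87132098e-02, -1.41359528e-04]), 'ee_pos': array([ 0.17909348, -0.54588882,  0.25684628]), 'eef_rot': array([[ 3.11543996e-01, -9.50231705e-01, -2.11529653e-04],
       [-9.50230309e-01, -3.11543907e-01,  1.65927324e-03],
       [-1.64259482e-03, -3.15934728e-04, -9.99998601e-01]]), 'wrist_force': array([ 0.5671833 ,  0.03009611, -0.06871083]), 'moment': array([-0.03594364, -0.02448311, -0.01962181]), 'grip_width': 0.08833082793613475} 0.019
scene {'vfov': 50.483945119497605, 'cx': 255.14726144580982, 'cy': 191.65538035673498, 'D': array([-0.03320994,  0.        ,  0.        ,  0.        ,  0.        ]), 'cam_to_world': array([[-0.23626478,  0.55467727, -0.79781707,  1.30093479],
       [ 0.97145833,  0.11695883, -0.20637185,  0.1974354 ],
      
[... 976 characters left out ...]
[-0.02188327, -0.75384812, -0.6566842 ,  0.62105501],
       [ 0.        ,  0.        ,  0.        ,  1.        ]])}
pot [([251.0, 160.5, 35.7, 36.6], 0.87), ([140.0, 222.0, 41.8, 49.7], 0.72), ([199.9, 127.6, 35.0, 35.9], 0.68), ([254.2, 111.6, 23.8, 35.5], 0.67)]
pot_white [([267.8, 205.1, 48.0, 45.9], 0.7)]
tray [([235.2, 177.3, 95.3, 96.2], 0.57)]
ring_center [([208.4, 126.2, 15.0, 15.2], 0.66), ([151.1, 229.1, 16.5, 17.9], 0.64), ([260.3, 159.4, 14.7, 17.4], 0.53), ([261.2, 111.5, 12.8, 13.9], 0.45)]
number_5 [([201.4, 128.4, 32.5, 16.4], 0.84), ([251.1, 159.5, 37.5, 24.1], 0.81), ([139.8, 222.5, 35.7, 31.8], 0.68), ([258.5, 114.7, 22.3, 17.2], 0.65), ([300.9, 144.5, 32.7, 35.9], 0.38)]
```

```bash
python3 - <<'E'
import cv2
for n in ["scene","side"]:
    im=cv2.imread(f"pics/{n}0.png"); cv2.imwrite(f"pics/{n}0b.png",cv2.resize(im,(800,600),interpolation=cv2.INTER_CUBIC))
E
```

```text
(no output)
```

View pics/scene0b.png

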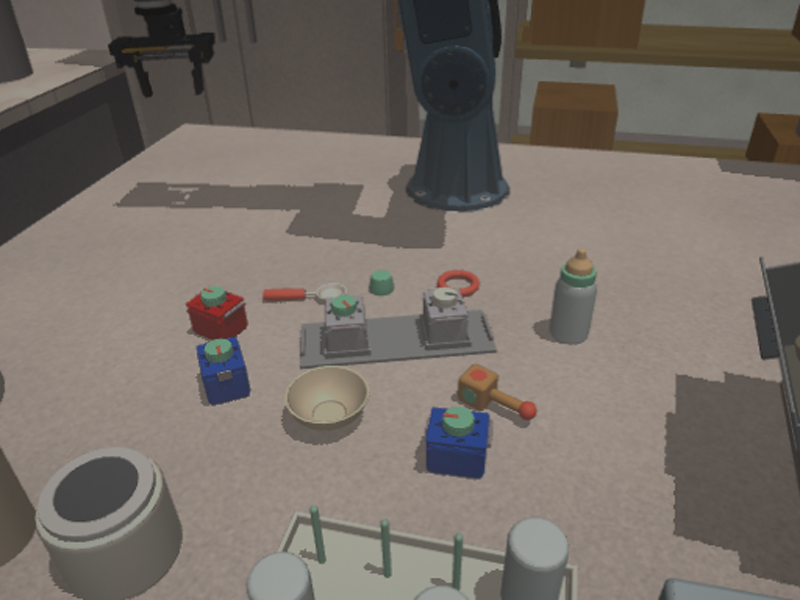

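View pics/side0b.png

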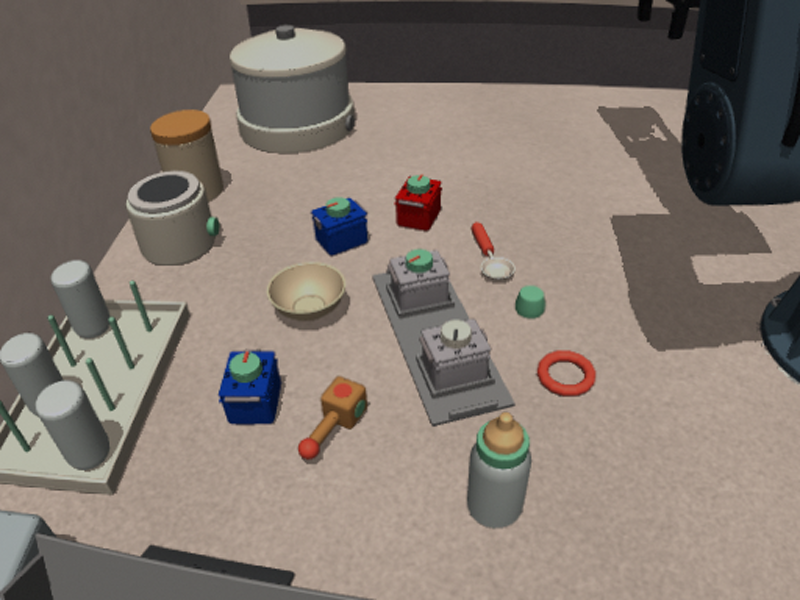

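The mint-ringed aluminium pot is in the seat on the robot's right (−y): ring at about (219,195) px in the scene picture and (268,167) px in the side picture. The white-ringed pot is in the +y seat.

```bash
cat > h.py <<'E'
import numpy as np, cv2
from rig import r, eyes, ticket
def K(d):
    f=d["img"].shape[0]/2/np.tan(np.radians(d["vfov"])/2)
    return np.array([[f,0,d["cx"]],[0,f,d["cy"]],[0,0,1]])
def c2w(d,st=None):
    if "cam_to_world" in d: return d["cam_to_world"]
    T=np.eye(4);T[:3,:3]=st["eef_rot"];T[:3,3]=st["ee_pos"];return T@d["mount"]
def ray(d,T,p):
    u=cv2.undistortPoints(np.array([[p]],float),K(d),d["D"])[0,0]
    v=T[:3,:3]@np.array([u[0],u[1],1.]);return T[:3,3],v/np.linalg.norm(v)
def onz(d,T,p,z):
    o,v=ray(d,T,p);return o+v*(z-o[2])/v[2]
def tri(rs):
    A=np.zeros((3,3));b=np.zeros(3)
    for o,v in rs:
        P=np.eye(3)-np.outer(v,v);A+=P;b+=P@o
    return np.linalg.solve(A,b)
def proj(d,T,X):
    Ti=np.linalg.inv(T);X=np.atleast_2d(X)
    return cv2.projectPoints(X.astype(float),cv2.Rodrigues(Ti[:3,:3])[0],Ti[:3,3],K(d),d["D"])[0][:,0]
E
python3 - <<'E'
from h import *
s=1.5625
a=eyes.get_image("scene");b=eyes.get_image("side");A=c2w(a);B=c2w(b)
print("ring",tri([ray(a,A,(343/s,304/s)),ray(b,B,(419/s,261/s))]))
print("white",tri([ray(a,A,(445/s,297/s)),ray(b,B,(456/s,334/s))]))
for p in [(302,363),(494,350),(487,314),(303,320)]: print("sc",onz(a,A,(p[0]/s,p[1]/s),.005))
for p in [(374,275),(435,424),(512,404)]: print("sd",onz(b,B,(p[0]/s,p[1]/s),.005))
E
```

```text
ring [ 0.58105055 -0.07300979  0.07087494]
white [0.5310282  0.06863098 0.07098684]
sc [ 0.64746857 -0.11931124  0.005     ]
sc [0.55892703 0.14911299 0.005     ]
sc [0.47053839 0.12763563 0.005     ]
sc [ 0.54738068 -0.15563914  0.005     ]
sd [ 0.65043414 -0.12242528  0.005     ]
sd [0.55261542 0.15049326 0.005     ]
sd [0.46158076 0.11691019 0.005     ]
```

```bash
python3 - <<'E'
from h import *
d=eyes.get_image("wrist");print({k:v for k,v in d.items() if k!="img"})
E
```

```text
{'vfov': 58.21302523252016, 'cx': 252.77104560923047, 'cy': 199.3000174720047, 'D': array([0.03569667, 0.        , 0.        , 0.        , 0.        ]), 'mount': array([[ 9.99999499e-01,  3.58531833e-04,  9.35082039e-04,
        -6.60698919e-04],
       [-6.27414548e-04,  9.52052630e-01,  3.05933647e-01,
        -7.76688017e-02],
       [-7.80560363e-04, -3.05934081e-01,  9.52052377e-01,
        -1.27336328e-01],
       [ 0.00000000e+00,  0.00000000e+00,  0.00000000e+00,
         1.00000000e+00]])}
```

Request:
apply_moves:
  commands:
    - [4,4.5,0,0,0,0,1]
    - [8,9,0,0,0,0,1]
    - [12,13,0,0,0,0,1]
    - [15,17,0,0,0,0,1]
    - [18,21,0,0,0,0,1]
    - [21,25,0,0,0,0,1]
    - [24,29,0,0,0,0,1]
    - [27,33,0,0,0,0,1]

```text
time: 1.55
ee_pos: [0.434, -0.2361, 0.2581]
eef_rot: [[0.311, -0.95, 0.001], [-0.95, -0.311, -0.001], [0.001, -0.0, -1.0]]
wrist_force: [0.2, -0.4, -0.0]
grip_width: 0.0882
```

Request:
apply_moves:
  commands:
    - [4,4,0,0,0,0,1]
    - [8,8,0,0,0,0,1]
    - [11.5,12,-1,0,0,0,1]
    - [14.6,16.2,-3,0,0,0,1]
    - [14.6,16.2,-3,0,0,0,1]
    - [14.6,16.2,-3,0,0,0,1]
    - [14.6,16.2,-3,0,0,0,1]

```text
time: 2.25
ee_pos: [0.5788, -0.0758, 0.2275]
eef_rot: [[0.313, -0.95, -0.001], [-0.95, -0.313, -0.0], [-0.0, 0.001, -1.0]]
wrist_force: [0.4, 0.6, 0.5]
grip_width: 0.0882
```

```bash
python3 - <<'E'
from h import *
import pickle
st=r.read_state();d=eyes.get_image("wrist");cv2.imwrite("pics/w1.png",cv2.resize(d["img"][:,:,::-1],(800,600),interpolation=cv2.INTER_CUBIC))
pickle.dump((st,d),open("w1.pkl","wb"));print(st["ee_pos"],st["q"],st["qd"])
for t in ["ring_center","number_5","pot"]:
  print(t,[(b["box"],round(b["confidence"],2)) for b in eyes.recognise("wrist",t)])
E
```

```text
[ 0.5788329  -0.07575784  0.22750598] [-3.33087853e-01  2.28437715e-01  1.61362853e+00 -4.86823659e-04
  1.30027768e+00  9.19841481e-01] [-0.02949128 -0.0192509   0.00154683 -0.00242477 -0.00015864 -0.00036987]
ring_center [([230.2, 156.4, 46.3, 49.0], 0.9), ([444.3, 54.4, 56.1, 46.8], 0.89), ([449.9, 220.1, 49.8, 38.7], 0.88)]
number_5 [([421.8, 23.3, 82.9, 108.5], 0.93), ([418.3, 192.7, 93.7, 83.5], 0.89), ([220.9, 139.4, 66.1, 77.9], 0.75), ([0.0, 3.1, 84.5, 41.5], 0.2)]
pot [([396.4, 20.5, 104.2, 112.4], 0.95), ([394.2, 177.9, 116.6, 96.0], 0.85), ([220.1, 132.4, 62.3, 88.2], 0.8)]
```

View pics/w1.png

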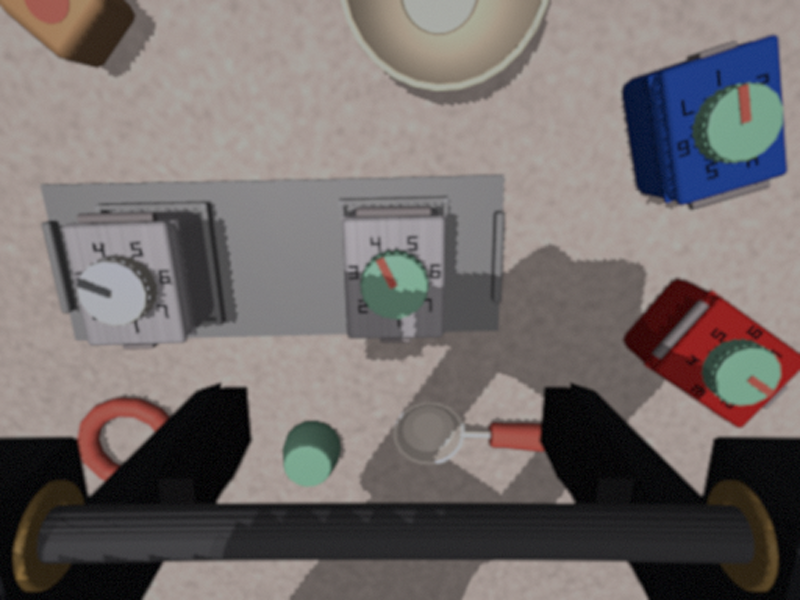

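```bash
python3 - <<'E'
from h import *
import pickle
st,d=pickle.load(open("w1.pkl","rb"));T=c2w(d,st);s=1.5625
g=lambda p,z:onz(d,T,(p[0]/s,p[1]/s),z)
im=d["img"]
hsv=cv2.cvtColor(im,cv2.COLOR_RGB2HSV)
x0,y0,x1,y1=222,150,285,215
roi=hsv[y0:y1,x0:x1]
m=((roi[...,0]>50)&(roi[...,0]<90)&(roi[...,1]>60)).astype(np.uint8)
c=((roi[...,0]<12)|(roi[...,0]>170))&(roi[...,1]>100)
ys,xs=np.nonzero(c);cp=np.c_[xs+x0,ys+y0].astype(float)
print(len(xs)); W=np.array([onz(d,T,p,.078) for p in cp]); 
big=cv2.resize(im[y0-20:y1+20,x0-20:x1+20,::-1],None,fx=6,fy=6,interpolation=cv2.INTER_CUBIC);cv2.imwrite("pics/crop1.png",big)
ctr=g((394.5,284.5),.078);print("ring",ctr)
print("red",W.mean(0))
a,b=g((42,185),.005),g((502,176),.005);c1,e=g((75,339),.005),g((498,331),.005)
print(a,b,c1,e); 
for p,q in ((a,b),(c1,e)): v=p-q;print(np.arctan2(-v[0],v[1]),np.linalg.norm(v))
ct=(a+b+c1*0+e*0)/2;print("far mid",ct)
v=W.mean(0)-ctr;print("pointer dir",np.arctan2(v[1],v[0]))
# predict: project model
yaw=0.34
R=np.array([[np.cos(yaw),-np.sin(yaw),0],[np.sin(yaw),np.cos(yaw),0],[0,0,1]])
P=[];O=np.array([ctr[0],ctr[1],.005])
for sx,sy in((-35,-28),(35,-28),(35,28),(-35,28)):P.append(O+R@np.array([sx,sy,58])/1e3)
print(proj(d,T,P)*s)
E
```

```text
79
ring [ 0.58203481 -0.07401525  0.078     ]
red [ 0.58655128 -0.06789035  0.078     ]
[0.55528114 0.14879664 0.005     ] [ 0.65156081 -0.1222739   0.005     ] [0.45811499 0.11542564 0.005     ] [ 0.55428317 -0.15826449  0.005     ]
0.34128478457938466 0.2876612747437893
0.3379002536881035 0.29009413455507027
far mid [0.60342097 0.01326137 0.005     ]
pointer dir 0.9354118016442992
[[444.32972738 335.38948019]
 [445.26203675 213.05861566]
 [340.98181853 215.31425481]
 [347.35032833 337.35683273]]
```

View pics/crop1.png

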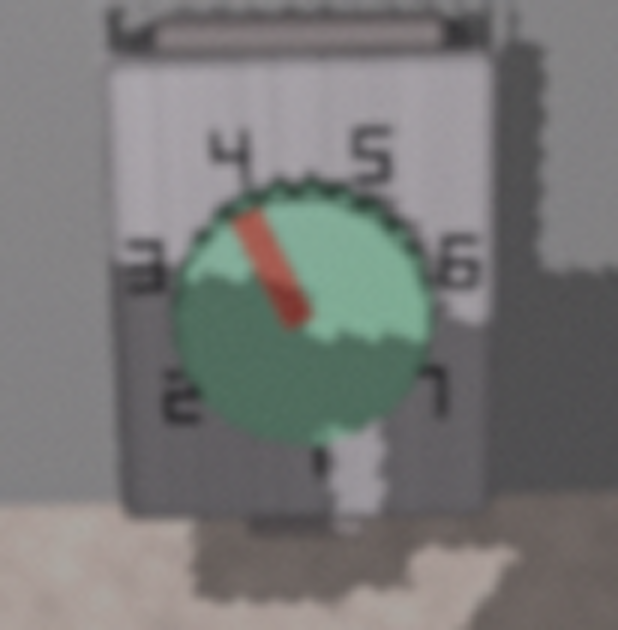

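```bash
python3 - <<'E'
from h import *
import pickle
st,d=pickle.load(open("w1.pkl","rb"));T=c2w(d,st)
hsv=cv2.cvtColor(d["img"],cv2.COLOR_RGB2HSV);x0,y0,x1,y1=222,150,285,215
roi=hsv[y0:y1,x0:x1];c=((roi[...,0]<12)|(roi[...,0]>170))&(roi[...,1]>100)
ys,xs=np.nonzero(c);W=np.array([onz(d,T,(x+x0,y+y0),.078)[:2] for x,y in zip(xs,ys)])
w,v=np.linalg.eigh(np.cov(W.T));a=v[:,1];a*=np.sign(a[0]);print("pointer joint",np.pi-(np.arctan2(a[1],a[0])-.34))
t=(W-W.mean(0))@a; print("inner/outer end",W.mean(0)+a*t.min(),W.mean(0)+a*t.max())
a=eyes.get_image("scene");print("bottle",onz(a,c2w(a),(572/1.5625,338/1.5625),0))
E
```

```text
pointer joint 2.717590867956673
inner/outer end [ 0.58100461 -0.0732046 ] [ 0.59265588 -0.06204155]
bottle [0.49901371 0.2613467  0.        ]
```

Request:
apply_moves:
  commands:
    - [0.3,0.2,-4,0,0,0,1]
    - [0.3,0.2,-8,0,0,0,1]
    - [0.3,0.2,-11,0,0,0,1]
    - [0.3,0.2,-13,0,0,0,1]
    - [0.3,0.2,-14.1,0,0,0,1]
    - [0.3,0.2,-14.1,0,0,0,1]
    - [0.3,0.2,-14.1,0,0,0,1]

```text
time: 3.2
ee_pos: [0.5827, -0.0744, 0.0878]
eef_rot: [[0.311, -0.95, 0.001], [-0.95, -0.311, -0.001], [0.001, -0.001, -1.0]]
wrist_force: [-0.4, -0.2, 0.6]
grip_width: 0.0879
```

```bash
python3 - <<'E'
from h import *
st=r.read_state();d=eyes.get_image("wrist");cv2.imwrite("pics/w2.png",d["img"][:,:,::-1])
print(st["ee_pos"],st["wrist_force"])
E
```

```text
[ 0.58269609 -0.07443634  0.08780903] [-0.42152002 -0.1621506   0.61564295]
```

View pics/w2.png

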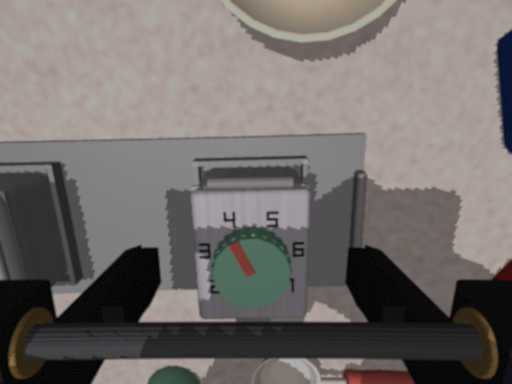

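The pointer stands at 4 (ring centre at about (251,272) px, midway between the fingers), with the fingers either side of the ring. I'll go down 2 mm and close gently.

Request:
apply_moves:
  commands:
    - [0,0,-0.2,0,0,0,1]
    - [0,0,-0.2,0,0,0,0.6]
    - [0,0,-0.2,0,0,0,0.35]
    - [0,0,-0.2,0,0,0,0.3]
    - [0,0,-0.2,0,0,0,0.3]
    - [0,0,-0.2,0,0,0,0.3]
    - [0,0,-0.2,0,0,0,0.3]
    - [0,0,-0.2,0,0,0,0.3]
  force: 8

```text
time: 4.05
ee_pos: [0.5821, -0.0739, 0.0847]
eef_rot: [[0.312, -0.95, 0.0], [-0.95, -0.312, -0.0], [0.0, 0.0, -1.0]]
wrist_force: [-0.0, -1.2, -0.1]
grip_width: 0.0358
```

Request:
apply_moves:
  commands:
    - [0,0,0,0,0,-0.12,0.3]
    - [0,0,0,0,0,-0.24,0.3]
    - [0,0,0,0,0,-0.36,0.3]
    - [0,0,0,0,0,-0.48,0.3]
    - [0,0,0,0,0,-0.6,0.3]
    - [0,0,0,0,0,-0.72,0.3]
    - [0,0,0,0,0,-0.83,0.3]
    - [0,0,0,0,0,-0.9,0.3]

```text
time: 4.85
ee_pos: [0.5821, -0.0736, 0.0847]
eef_rot: [[-0.554, -0.832, 0.0], [-0.832, 0.554, 0.0], [-0.0, 0.0, -1.0]]
wrist_force: [0.2, 1.0, -0.5]
grip_width: 0.0356
```

Request:
apply_moves:
  commands:
    - [0,0,0,0,0,0,0.3]
    - [0,0,0,0,0,0,0.3]

```text
time: 5.05
ee_pos: [0.582, -0.0736, 0.0846]
eef_rot: [[-0.549, -0.836, -0.0], [-0.836, 0.549, 0.0], [-0.0, 0.0, -1.0]]
wrist_force: [-0.1, 0.9, 0.7]
grip_width: 0.0354
```

```bash
python3 - <<'E'
from h import *
st=r.read_state();d=eyes.get_image("wrist");cv2.imwrite("pics/w3.png",d["img"][:,:,::-1])
print(st["ee_pos"],st["eef_rot"][:,0],st["wrist_force"],st["moment"],st["grip_width"])
E
```

```text
[ 0.58200937 -0.07364439  0.08464577] [-5.49040075e-01 -8.35796008e-01 -1.72822825e-04] [-0.05840605  0.93939667  0.67108796] [ 0.25560354 -0.0074548  -0.02029076] 0.035400164429983144
```

View pics/w3.png

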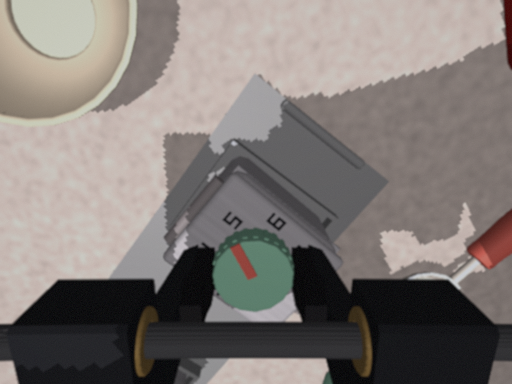

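The pointer turned with the jaws and now points at the 5 at (232,218) px. Next I let go of the ring and lift.

Request:
apply_moves:
  commands:
    - [0,0,0,0,0,0,0.5]
    - [0,0,0,0,0,0,0.7]
    - [0,0,0,0,0,0,1]
    - [0,0,0,0,0,0,1]
    - [0,0,0,0,0,0,1]
    - [0,0,0,0,0,0,1]
    - [0,0,0,0,0,0,1]

```text
time: 5.8
ee_pos: [0.582, -0.0738, 0.0847]
eef_rot: [[-0.551, -0.835, -0.0], [-0.835, 0.551, 0.0], [0.0, 0.0, -1.0]]
wrist_force: [-1.2, -0.3, -0.1]
grip_width: 0.0879
```

Request:
apply_moves:
  commands:
    - [0,0,2,0,0,0,1]
    - [0,0,5,0,0,0.12,1]
    - [0,0,8,0,0,0.26,1]
    - [0,0,8,0,0,0.4,1]
    - [0,0,8,0,0,0.54,1]
    - [0,0,8,0,0,0.68,1]
    - [0,0,8,0,0,0.82,1]
    - [0,0,8,0,0,0.92,1]

```text
time: 6.6
ee_pos: [0.582, -0.0738, 0.1647]
eef_rot: [[0.336, -0.942, 0.0], [-0.942, -0.336, -0.0], [0.0, -0.0, -1.0]]
wrist_force: [-0.3, -0.5, 0.4]
grip_width: 0.0882
```

Request:
apply_moves:
  commands:
    - [0,0,0,0,0,0,1]
    - [0,0,0,0,0,0,1]
    - [0,0,0,0,0,0,1]

```text
time: 6.9
ee_pos: [0.582, -0.0738, 0.1647]
eef_rot: [[0.329, -0.944, -0.0], [-0.944, -0.329, 0.0], [-0.0, -0.0, -1.0]]
wrist_force: [0.1, -0.7, -0.1]
grip_width: 0.0882
```

```bash
python3 - <<'E'
from h import *
import pickle
st=r.read_state();d=eyes.get_image("wrist");cv2.imwrite("pics/w4.png",cv2.resize(d["img"][:,:,::-1],(800,600),interpolation=cv2.INTER_CUBIC))
pickle.dump((st,d),open("w4.pkl","wb"))
print(st["time"],st["ee_pos"],st["eef_rot"][:,0],st["q"],st["qd"].max())
E
```

```text
6.9 [ 0.58204382 -0.07381787  0.1647126 ] [ 3.28569760e-01 -9.44479705e-01 -2.10939142e-05] [-3.28317107e-01  3.04007729e-01  1.65596066e+00  1.96915820e-05
  1.18163521e+00  9.07682888e-01] 0.0013075613083023757
```

View pics/w4.png

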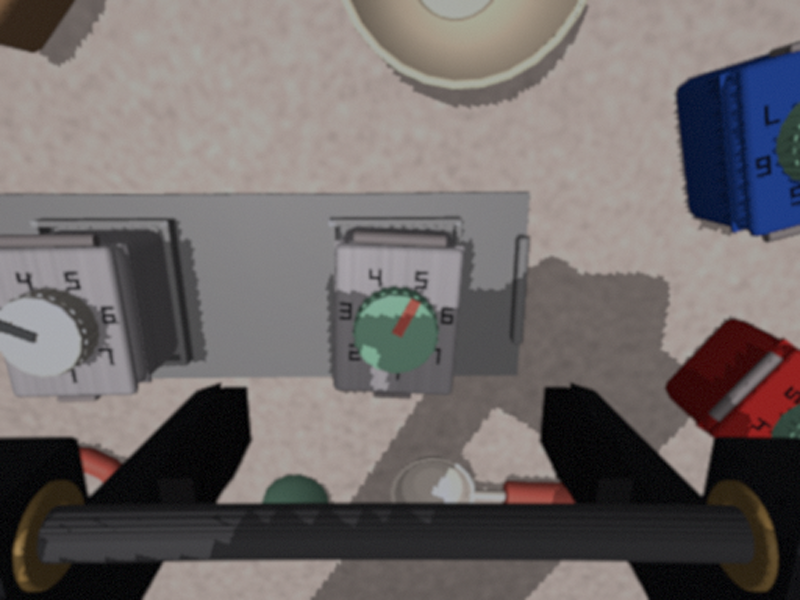

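```bash
python3 - <<'E'
from h import *
import pickle
st,d=pickle.load(open("w4.pkl","rb"));T=c2w(d,st);s=1.5625
hsv=cv2.cvtColor(d["img"],cv2.COLOR_RGB2HSV);x0,y0,x1,y1=225,182,282,242
roi=hsv[y0:y1,x0:x1];c=((roi[...,0]<12)|(roi[...,0]>170))&(roi[...,1]>100)
ys,xs=np.nonzero(c);W=np.array([onz(d,T,(x+x0,y+y0),.078)[:2] for x,y in zip(xs,ys)])
w,v=np.linalg.eigh(np.cov(W.T));a=v[:,1];a*=np.sign(a[0]);print("pointer joint",np.pi-(np.arctan2(a[1],a[0])-.34))
print("ring",onz(d,T,(396.5/s,332/s),.078))
for p in [(336,245),(465,247),(456,391),(334,389)]: print(onz(d,T,(p[0]/s,p[1]/s),.063))
g=lambda p:onz(d,T,(p[0]/s,p[1]/s),.063)
l=(g((336,245))+g((334,389)))/2; rr=(g((465,247))+g((456,391)))/2
print("mid",(l+rr)/2, np.linalg.norm(l-rr))
E
```

```text
pointer joint 3.6387665679322723
ring [ 0.58187295 -0.07406225  0.078     ]
[ 0.60567617 -0.0382989   0.063     ]
[ 0.62307468 -0.0908839   0.063     ]
[ 0.55818012 -0.11190789  0.063     ]
[ 0.54038453 -0.05766627  0.063     ]
mid [ 0.58182887 -0.07468924  0.063     ] 0.05623733670213998
```

The pointer measures 3.64 rad (5 is 3.59) and the lid is 56 mm wide and centred under the tool. I'll descend around the body.

Request:
apply_moves:
  commands:
    - [0,0,-4,0,0,0,1]
    - [0,-0.05,-7,0,0,0,1]
    - [0,-0.05,-9.5,0,0,0,1]
    - [0,-0.05,-11.3,0,0,0,1]
    - [0,-0.05,-12.3,0,0,0,1]
    - [0,-0.05,-12.3,0,0,0,1]
    - [0,-0.05,-12.3,0,0,0,1]

```text
time: 7.65
ee_pos: [0.5826, -0.0745, 0.0424]
eef_rot: [[0.33, -0.944, 0.001], [-0.944, -0.33, -0.0], [0.001, -0.001, -1.0]]
wrist_force: [0.7, 0.4, -0.3]
grip_width: 0.088
```

```bash
python3 - <<'E'
from h import *
st=r.read_state();print(st["ee_pos"],st["wrist_force"])
for n in("wrist","side"):
    d=eyes.get_image(n);cv2.imwrite(f"pics/{n}5.png",d["img"][:,:,::-1])
E
```

```text
[ 0.58258205 -0.07447833  0.0423853 ] [ 0.65326669  0.3985066  -0.29540059]
```

View pics/wrist5.png

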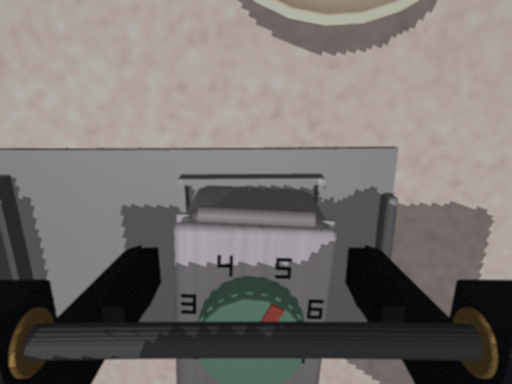

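View pics/side5.png

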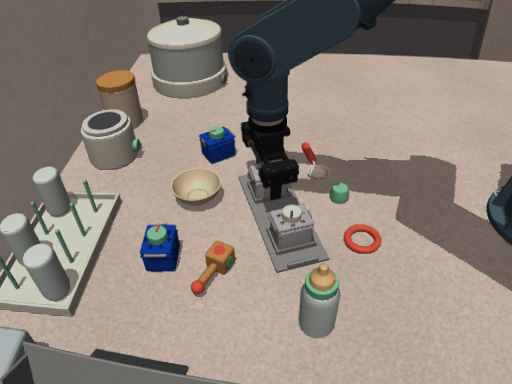

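The lid (175–335 px) is centred between the fingers, and the pointer is still toward 5. I'll close on the body.

Request:
apply_moves:
  commands:
    - [0,0,0,0,0,0,0.8]
    - [0,0,0,0,0,0,0.65]
    - [0,0,0,0,0,0,0.55]
    - [0,0,0,0,0,0,0.55]
    - [0,0,0,0,0,0,0.5]
    - [0,0,0,0,0,0,0.5]
    - [0,0,0,0,0,0,0.5]
  force: 25

```text
time: 8.45
ee_pos: [0.5821, -0.0743, 0.042]
eef_rot: [[0.33, -0.944, 0.0], [-0.944, -0.33, 0.0], [0.0, -0.0, -1.0]]
wrist_force: [-1.5, 0.4, 3.6]
grip_width: 0.0581
```

Request:
apply_moves:
  commands:
    - [0,0,0.3,0,0,0,0.5]
    - [0,0,0.8,0,0,0,0.5]
    - [0,0,1.4,0,0,0,0.5]
    - [0,0,2,0,0,0,0.5]
    - [0,0,2,0,0,0,0.5]

```text
time: 8.95
ee_pos: [0.5829, -0.0746, 0.063]
eef_rot: [[0.33, -0.944, 0.002], [-0.944, -0.331, -0.001], [0.001, -0.002, -1.0]]
wrist_force: [-0.1, 0.3, -2.2]
grip_width: 0.0581
```

```bash
python3 - <<'E'
from h import *
st=r.read_state();print(st["time"],st["ee_pos"],st["wrist_force"],st["moment"],st["grip_width"])
for n in("wrist","scene"):
    d=eyes.get_image(n);cv2.imwrite(f"pics/{n}6.png",d["img"][:,:,::-1])
E
```

```text
8.95 [ 0.58286097 -0.07458925  0.062962  ] [-0.12032624  0.28011267 -2.21034327] [-0.03430799  0.02370785  0.00493475] 0.0580741683603906
```

View pics/wrist6.png

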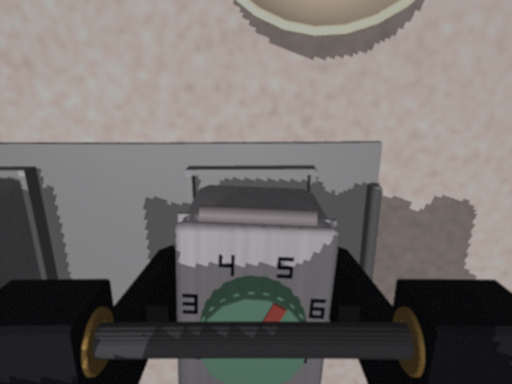

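View pics/scene6.png

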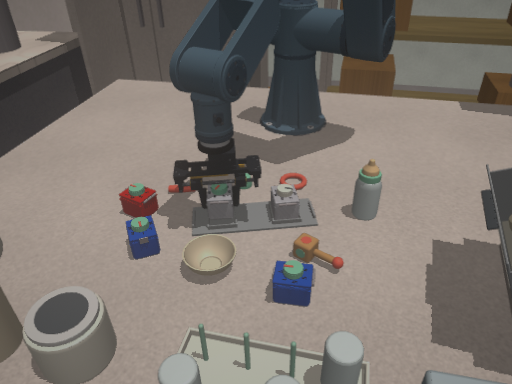

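The pot keeps its place in the wrist picture while the tray falls away, so it is coming up level. I'll lift the rest.

Request:
apply_moves:
  commands:
    - [0,0,1,0,0,0,0.5]
    - [0,0,2.5,0,0,0,0.5]
    - [0,0,4.5,0,0,0,0.5]
    - [0,0,6.5,0,0,0,0.5]
    - [0,0,7.8,0,0,0,0.5]
    - [0,0,8.5,0,0,0,0.5]
    - [0,0,8.5,0,0,0,0.5]
    - [0,0,8.5,0,0,0,0.5]

```text
time: 9.85
ee_pos: [0.5816, -0.0742, 0.1462]
eef_rot: [[0.33, -0.944, -0.001], [-0.944, -0.33, 0.0], [-0.001, 0.001, -1.0]]
wrist_force: [0.3, -0.1, -2.9]
grip_width: 0.0584
```

Request:
apply_moves:
  commands:
    - [0,0,0,0,0,0,0.5]
    - [0,0,0,0,0,0,0.5]
    - [0,0,0,0,0,0,0.5]
    - [0,0,0,0,0,0,0.5]
    - [0,0,0,0,0,0,0.5]
    - [0,0,0,0,0,0,0.5]
    - [0,0,0,0,0,0,0.5]
    - [0,0,0,0,0,0,0.5]

```text
time: 10.65
ee_pos: [0.5821, -0.0743, 0.1468]
eef_rot: [[0.33, -0.944, 0.0], [-0.944, -0.33, -0.0], [0.0, -0.0, -1.0]]
wrist_force: [0.5, -0.3, -2.0]
grip_width: 0.0579
```

```bash
python3 - <<'E'
from h import *
st=r.read_state();print(st["time"],st["ee_pos"],st["wrist_force"],st["moment"],st["grip_width"],abs(st["qd"]).max())
ims=[]
for n in("wrist","side"):
    d=eyes.get_image(n);cv2.imwrite(f"pics/{n}7.png",d["img"][:,:,::-1])
d=eyes.get_image("scene");cv2.imwrite("pics/scene7.png",cv2.resize(d["img"][100:260,140:340,::-1],None,fx=3.5,fy=3.5,interpolation=cv2.INTER_CUBIC))
E
```

```text
10.65 [ 0.58208299 -0.0743362   0.14676831] [ 0.54112641 -0.28110541 -1.99243472] [-0.02590069  0.02360966 -0.00507907] 0.05793842372907636 0.002967904526258426
```

View pics/wrist7.png

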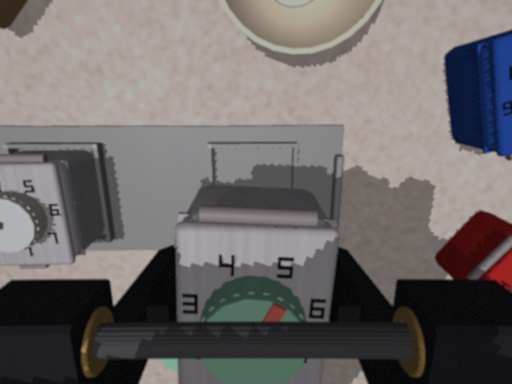

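View pics/scene7.png

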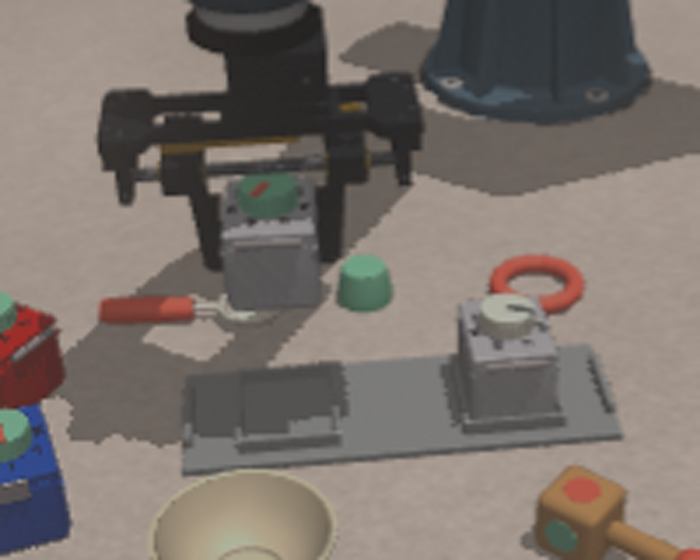

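View pics/side7.png

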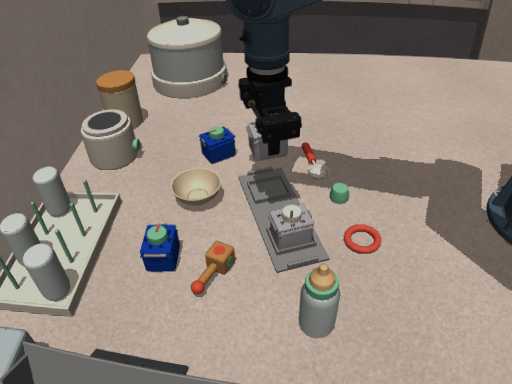

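The pot hangs level and shut in the air with its seat empty. The pointer is at 5, and everything else is where it was.

```bash
python3 - <<'E'
from rig import ticket
print(ticket.finish_job())
E
```

```text
the job is handed in; nothing more can be done
None
```

The ring is set to 5 and the pot is being held in the air by its body. I handed the job in at about 11 s of the 58 s; no verdict was reported.

- **Ring:** I gripped the mint ring and turned it clockwise from 4 to 5, with the pot still in its seat. I then let go and backed off. The pointer measured 3.64 rad in the wrist picture afterwards; 5 is at 3.59.
- **Lift:** I took the pot by its flat sides at 25 N and raised it 10.5 cm. That puts its underside about 11 cm above the worktop, worked out from how far the tool moved.
- **Last checks:**
  - The gripper reads 57.9 mm across the body, which is 58 mm wide.
  - The arm is still, and the wrist carries about 2 N.
  - The pictures show the pot level, the lid shut, the pointer at 5 and the seat empty. The other objects look unmoved; I judged level, lid and objects by eye.

No check failed. One small disagreement: wrist force readings while holding ran from 2 to 3 N, within the sensor's noise of about half a newton to one newton and roughly right for a 0.2 to 0.3 kg pot.

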